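# Release the drawer's hidden hold-open catch and shut the test-piece drawer

## Robot

A 6-joint arm with a two-finger parallel gripper is mounted at the origin on the work surface. World frame = base frame: x ahead of the robot, y to its left, z up, the work surface at z = 0. Lengths are in m, angles in rad, forces in N, time in s.
With the tool pointing down it reaches from about 0.3 to 0.85 m from the base axis. Payload 5.4 kg.
Tool frame: the origin (TCP) lies between the finger pads; the fingertips stand 14 mm ahead of it and the grasp point (between the pads) lies 5 mm behind it; z points along the fingers, y is the direction in which the jaws open and shut (so a half turn about z gives the same grasp; the last joint's range is limited). The gripper opens to 85 mm and grips with 20 to 120 N. Pads are 22 mm wide; open, the fingers measure 114 mm over their backs; the gripper's body (76 mm by 85 mm) begins 54 mm behind the grasp point. The pads swing forward as they close: fully open they stand 13 mm farther back than shut.
Start: joints at [1.119, 0.158, 1.597, -0, 1.386, -0.21], TCP at [0.138, 0.558, 0.218] pointing down, gripper open.
Joint ranges: [-2.91, 2.91], [-0.94, 2.29], [0.18, 2.7], [-1.29, 4.43], [0.17, 2.64], [-3, 3]. Speed limits (rad/s): [2.57, 2.57, 3.14, 3.14, 3.14, 3.14].

## Interface

Orientations are given as a 3x3 rotation matrix whose columns are the frame's x, y, z axes.
In Python, from bench import get_state, cams, ticket gives the robot as it stands.
- The arm moves only by the tool play_rows, never from a script. Its argument "motion" is a list of rows, each an object of numbers: "claw": the opening, from 0 (shut) to 1 (fully open); "x", "y", "z": the shift along the world's x, y, z in mm; "roll": the turn about the world's z in degrees. A call has exactly 8 rows; each row shifts and turns the pose as measured when the row begins; what a row does not reach is not made up. A row lasts 1/8 s, in which the tool goes at most 62.5 mm and 10.7 degrees, less where a joint would pass 70% of its speed; a pose out of reach is approached as far as the arm can. A call is refused whole if a number of a shift passes 62.5 or a number of a turn 10.7, either way. A call with a gripper value outside its range is refused whole. The fingers move at their own pace and stop on an object; the grip force is fixed at half the most. Time passes only in rows, so rows that do not move let the fingers close, or fill a call up. It gives the time, the measured TCP pose, the force and the opening at its end, in the units of the state.
- get_state(): the state, without advancing time (a new reading comes with each control period).
- cams.snapshot(name): name is "side" or "top"; returns (picture, depth): 480x640x3 uint8, red, green, blue; 480x640 float32, m along the optical axis (not along the pixel's ray), 0 where there is no reading.
- cams.camera_params(name): a dict with "intrinsics" (3x3 intrinsics, pixels), "distortion" ([k1, k2, p1, p2, k3] as OpenCV has them; the pictures are not rectified), "position" and "orientation" of the camera in the world. Camera axes: x right, y up, looking along -z (the intrinsics and any distortion apply to the point x, -y, -z); pixel columns grow to the right and rows downward; lengths in m; the calibration is good to about 2 mm. A picture is of the moment at which its call begins. camera_params takes no time and is no camera call.
- ticket.sign_off(): hands the job in, once; it reports no verdict.
The state is a dict: "time": time; "joint_positions": joint angles; "joint_vel": joint speeds; "joint_efforts": joint torques, N m; "position": TCP position; "orientation": TCP orientation; "wrist_force": force on the tool from outside, world axes, zero at the start; "torque": the same for the moment, N m; "grip_width": finger opening in m.
Only numpy, scipy, OpenCV 4.12 (cv2) and the standard library are available. Lean on these libraries where they do the work, as an engineer would, in place of code of your own. Each camera call takes 0.05 s, during which the arm holds its last target.

## Task

The wooden test-piece drawer is held open by a hidden catch. Take the red-handled release rod from its stand and push it down through the slot in the cabinet's top, feeling along the slot for the catch tab, and press the tab down far enough to free the drawer. Leave the rod standing in its stand again and the drawer pushed fully shut, with the cup in it upright and the other pieces on the table left where they are.

Things in the scene. Friction and masses are not known exactly. Their poses are not given: they have to be found in the camera images.
- cabinet: fixed wooden drawer cabinet, 220 mm deep (x) x 200 mm wide (y) x 98 mm high, open at the front. Origin: centre of its underside, on the table; -x is its front (drawer side), z up. Its floor is 6 mm thick. The space behind the open drawer's back, under the slot, is free but for the catch tab
- catch_track (a point): point inside the cabinet right below the slot's middle, 30 mm above the table: the height of the hidden steel catch tab's flat top while up. The tab is 24 (x) x 16 (y) mm, centred below the slot in x; its centre lies anywhere within 22 mm of this point along y, unmeasured. Pressing takes about 6 N; the drawer is freed after 8 mm, full travel is 12 mm, and the tab stays down
- slot (a point): centre of the slot's mouth in the cabinet's top, 98 mm above the table (12 mm behind the cabinet's centre); axes as the cabinet's. The slot, framed in brass, is 70 mm long (along y) and 15 mm wide (along x); the top is 6 mm thick
- drawer (a joint): how far the drawer stands out, m: 0 fully shut, about 0.060 to 0.066 at the start (held there by the catch; end stop 0.068). It slides along the cabinet's x, shuts towards +x and needs about 3 N; it does not spring back
- handle (a point): foremost point of the drawer's horizontal steel bar handle, at its middle, 60 mm above the table; the bar is 10 mm thick, 72 mm long (along y), and stands 25 mm out from the drawer's front panel (196 mm wide, from 12 to 92 mm above the table). Axes as the cabinet's: pushing along +x shuts the drawer
- rod: release rod, upright in its stand at the start. Origin: centre of its bottom tip; z runs up the rod. Steel shaft 8 mm in diameter, 100 mm long (z 0 to 100); brass collar 44 mm in diameter (z 100 to 106); red square handle 18 x 18 mm with sides along x and y (z 106 to 166). Mass about 0.16 kg
- stand: fixed terracotta-coloured block, 70 x 70 mm, 110 mm high, with a 25 mm square hole through it from top to bottom; the rod hangs in the hole by its collar (rod tip then 10 mm above the table). Origin: centre of its underside
- cup: small white cup standing in the drawer, 50 mm across, 48 mm high. Origin: centre of its underside, z up
- jug: white porcelain mug-shaped jug, 84 mm across, 110 mm high, standing on the table; leave it alone. Origin: on its underside
- bowl: white bowl, 110 mm across, 50 mm high, standing on the table; leave it alone. Origin: on its underside
- glaze_bottle: white bottle with blue cap, 64 mm across, 150 mm high, standing on the table; leave it alone. Origin: on its underside
- dish: flat white dish, 160 mm across, 22 mm high, standing on the table; leave it alone. Origin: on its underside
- brush: small brush lying flat, standing on the table; leave it alone. Origin: under its middle
- egg_form: white egg-shaped form, 68 mm across, 80 mm high, standing on the table; leave it alone. Origin: on its underside
There are look-alikes about, which are no part of the job. Leave any green look-alike of the stand alone.

How it is judged:
By the outcome, as a careful person would: the job done as asked, in the order asked, and still so for the second after the job is handed in, with the robot touching nothing.
It also fails if it takes over 54 s, if anything falls off the work surface, if the arm or the gripper's body presses on something with over 40 N, if the wrist force passes 120 N, or if a joint passes its speed limit or range.

## Working session

There is one attempt and no reset: what is moved stays moved. The work goes in short steps, Python scripts to look and compute and a tool call to move; the robot and the scene stay as the last step left them, time stands still between calls to the robot, and variables do not carry over. Pictures are saved under pics/ and viewed, and the job is handed in when it is done.

Besides the shell and the picture viewer there is one more tool, called by a JSON object that holds its "op" and its "data", one argument or row to a line. play_rows: Moves the arm, as the interface text tells. Its arguments: {"type":"object","properties":{"motion":{"type":"array"}},"required":["motion"]}

```bash
mkdir -p pics; ls; cat > h.py <<'E'
import numpy as np, cv2
from bench import get_state, cams, ticket
def ray(P,uv):
    K=np.array(P["intrinsics"]);d=np.array(P["distortion"],float)
    n=cv2.undistortPoints(np.array(uv,float).reshape(-1,1,2),K,d).reshape(-1,2)
    v=np.c_[n[:,0],-n[:,1],-np.ones(len(n))]
    return v@np.array(P["orientation"]).T
def plane(P,uv,z):
    r=ray(P,uv);o=np.array(P["position"]);return o+r*((z-o[2])/r[:,2])[:,None]
def dep(P,uv,D):
    r=ray(P,uv);return np.array(P["position"])+r*np.array(D).reshape(-1,1)
def cloud(P,D):
    v,u=np.mgrid[0:480,0:640];p=dep(P,np.c_[u.ravel(),v.ravel()],D.ravel()).reshape(480,640,3);p[D<=0]=np.nan;return p
def snap(n,f):
    I,D=cams.snapshot(n);cv2.imwrite(f"pics/{f}.png",I[...,::-1]);np.save(f"{f}.npy",D);return I,D
E
python3 - <<'E'
from h import *
for n in("top","side"):
    snap(n,n+"0");p=cams.camera_params(n);print(n,p)
s=get_state();print(s)
E
```

```text
pics
top {'intrinsics': array([[482.36904149,   0.        , 315.98858672],
       [  0.        , 482.36904149, 243.83766065],
       [  0.        ,   0.        ,   1.        ]]), 'distortion': array([-0.09014352,  0.        ,  0.        ,  0.        ,  0.        ]), 'position': array([0.37785392, 0.04818841, 1.43080889]), 'orientation': array([[-0.0171107 ,  0.99335601, -0.1138027 ],
       [-0.99968717, -0.0190733 , -0.01617911],
       [-0.01824221,  0.11349027,  0.99337162]])}
side {'intrinsics': array([[551.07874963,   0.        , 325.67303205],
       [  0.        , 551.07874963, 235.72663276],
       [  0.        ,   0.        ,   1.        ]]), 'distortion': array([0.01798731, 0.        , 0.        , 0.        , 0.        ]), 'position': array([-0.09149527, -0.50732698,  1.10017112]), 'orientation': array([[ 0.64977207,  0.59576032, -0.47208675],
       [-0.7599987 ,  0.49767593, -0.41799598],
       [-0.01407921,  0.63038743,  0.77615299]])}
{'time': 0.1, 'joint_positions': array([ 1.11888645e+00,  1.58986690e-01,  1.59812483e+00,  2.14361218e-05,
        1.38619405e+00, -2.10089274e-01]), 'joint_vel': array([-0.00043714, -0.0013128 , -0.00119555, -0.00164048,  0.00021204,
        0.00115542]), 'joint_efforts': array([-6.81934234e-04, -3.96992075e+01, -3.32336998e+01, -3.25426490e-04,
        4.33250359e-03, -5.70453935e-06]), 'position': array([0.13745032, 0.55774607, 0.21710572]), 'orientation': array([[-9.70902513e-01,  2.39473845e-01, -7.66959028e-04],
       [ 2.39474775e-01,  9.70901378e-01, -1.53175981e-03],
       [ 3.77825167e-04, -1.67085679e-03, -9.99998533e-01]]), 'wrist_force': array([0.79063012, 0.67218203, 0.338221  ]), 'torque': array([ 0.02444616, -0.011175  , -0.02849964]), 'grip_width': 0.0851842674376371}
```

View pics/top0.png

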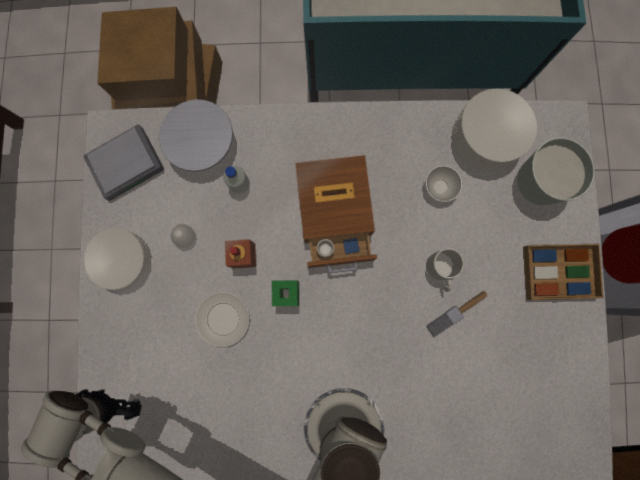

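View pics/side0.png

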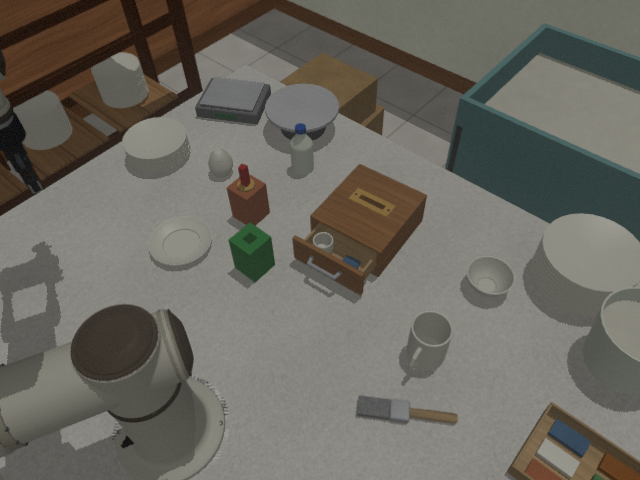

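The top view shows the terracotta stand with the red handle at (238,253), the green look-alike at (285,293), the cabinet at (335,197) with its slot at (334,192), and the handle bar at (342,270). The red-handled rod in the terracotta stand fits the description, so I'll check that in a crop and measure it.

```bash
python3 - <<'E'
from h import *
T=cv2.imread("pics/top0.png");S=cv2.imread("pics/side0.png")
a=cv2.resize(T[140:320,210:390],(560,560),interpolation=cv2.INTER_CUBIC)
cv2.imwrite("pics/cropT.png",a)
b=cv2.resize(S[150:300,220:440],(792,540),interpolation=cv2.INTER_CUBIC)
cv2.imwrite("pics/cropS.png",b)
for n,I,z in(("top",T,None),("side",S,None)):
    P=cams.camera_params(n);D=np.load(n+"0.npy");C=cloud(P,D)
    h=cv2.cvtColor(I,cv2.COLOR_BGR2HSV);H,Sa,V=cv2.split(h)
    ok=np.zeros(H.shape,bool);
    if n=="top": ok[140:320,210:390]=1
    else: ok[150:300,220:440]=1
    for nm,m in(("brass",(H>14)&(H<30)&(Sa>120)&(V>110)),("red",((H<4)|(H>174))&(Sa>150)),("terra",(H>=4)&(H<9)&(Sa>110)),("green",(H>50)&(H<75)&(Sa>120))):
        m=(m&ok).astype(np.uint8)
        k,l,st,ce=cv2.connectedComponentsWithStats(m)
        for i in range(1,k):
            if st[i,4]>25:
                q=C[l==i];print(n,nm,st[i],ce[i].round(1),"xyz med",np.nanmedian(q,0).round(4),"zrange",np.nanpercentile(q[:,2],[2,98]).round(3))
E
```

```text
top brass [313 182  42  20 514] [333.6 191.9] xyz med [0.6768 0.0172 0.0998] zrange [0.094 0.105]
top brass [235 245  10  14  62] [241.  250.4] xyz med [0.5152 0.2761 0.117 ] zrange [0.112 0.123]
top red [230 247   7   7  34] [233.2 250.1] xyz med [0.5094 0.2868 0.1762] zrange [0.173 0.181]
top terra [226 240  29  27 354] [240.3 254.7] xyz med [0.497  0.2742 0.1101] zrange [0.056 0.119]
top green [273 281  25  25 462] [284.7 293. ] xyz med [0.3954 0.1567 0.111 ] zrange [0.105 0.116]
side brass [244 179  10  11  52] [249.8 184.7] xyz med [0.5113 0.274  0.1153] zrange [0.112 0.119]
side brass [349 188  47  28 436] [371.7 201.5] xyz med [0.6739 0.0152 0.0981] zrange [0.094 0.102]
side red [239 165   8   6  30] [242.5 167.1] xyz med [0.5037 0.2835 0.1758] zrange [0.168 0.179]
side green [230 224  40  31 493] [249.8 238.7] xyz med [0.3924 0.1547 0.1095] zrange [0.105 0.113]
```

View pics/cropT.png

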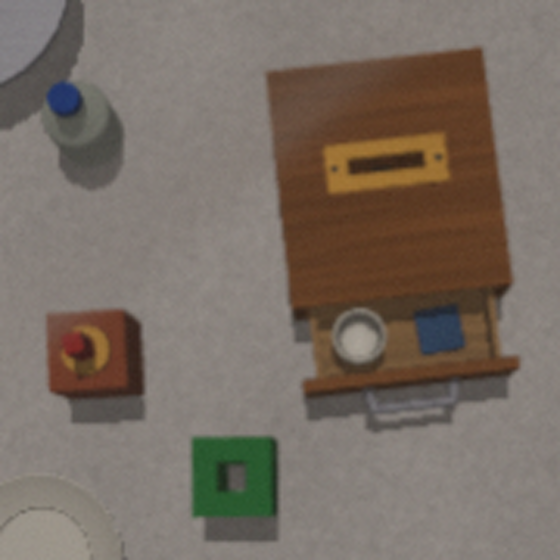

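View pics/cropS.png

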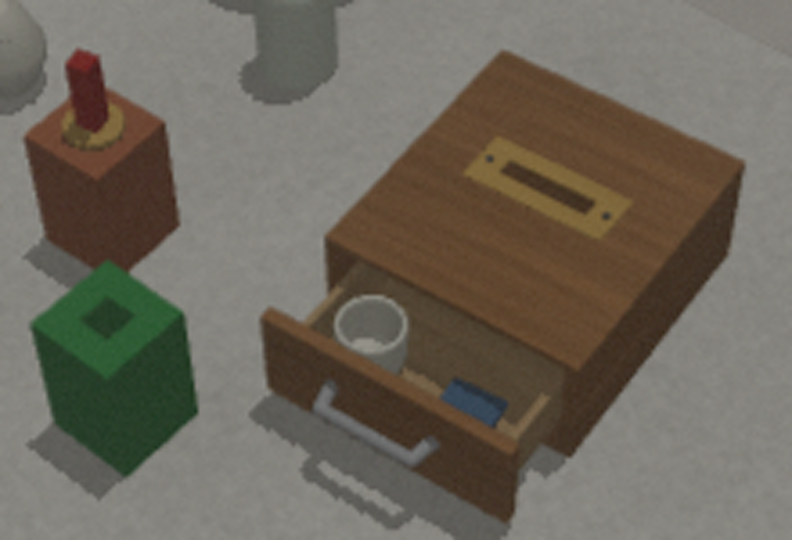

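The crops confirm it: the red square handle and brass collar sit in the terracotta stand, and the green block is empty. Next I'll get the exact poses by casting rays onto planes.

```bash
cat > m.py <<'E'
from h import *
def rect(P,m,z):
    c=max(cv2.findContours(m.astype(np.uint8),cv2.RETR_EXTERNAL,cv2.CHAIN_APPROX_NONE)[0],key=cv2.contourArea)
    w=plane(P,c.reshape(-1,2),z)[:,:2]
    (cx,cy),(a,b),t=cv2.minAreaRect((w*1000).astype(np.float32));t=(t+45)%90-45
    return round(cx,1),round(cy,1),round(a,1),round(b,1),round(t,1)
if __name__=="__main__":
  for n in("top","side"):
    I=cv2.imread(f"pics/{n}0.png");P=cams.camera_params(n);D=np.load(n+"0.npy");C=cloud(P,D);Z=C[...,2]
    H,Sa,V=cv2.split(cv2.cvtColor(I,cv2.COLOR_BGR2HSV))
    box=lambda x0,x1,y0,y1:(C[...,0]>x0)&(C[...,0]<x1)&(C[...,1]>y0)&(C[...,1]<y1)
    brass=(H>14)&(H<30)&(Sa>120)&(V>90)
    print(n,"cab",rect(P,box(.5,.85,-.15,.15)&(abs(Z-.098)<.008)&(H<30)&(Sa>60),.098))
    print("brass",rect(P,brass&box(.6,.75,-.06,.1),.098))
    bm=brass&box(.6,.75,-.06,.1)
    c,h=cv2.findContours(bm.astype(np.uint8),cv2.RETR_CCOMP,cv2.CHAIN_APPROX_NONE)
    for ci,hh in zip(c,h[0]):
        if hh[3]>=0 and cv2.contourArea(ci)>20:
            w=plane(P,ci.reshape(-1,2),.098)[:,:2]*1000;print("slot hole",cv2.minAreaRect(w.astype(np.float32)))
    print("stand",rect(P,box(.4,.6,.2,.36)&(abs(Z-.112)<.009)&(Sa>60),.110))
    cm=brass&box(.4,.6,.2,.36)
    print("collar brass bbox",rect(P,cm,.116))
    red=((H<5)|(H>172))&(Sa>140)&box(.4,.6,.2,.36)
    print("handle top",rect(P,red&(Z>.170),.176))
    print("green",rect(P,(H>50)&(H<75)&(Sa>100)&box(.3,.5,.08,.22)&(Z>.1),.11))
    # handle steel bar / drawer front
    print("front top",rect(P,box(.45,.62,-.1,.15)&(abs(Z-.092)<.006)&(H<20)&(Sa>60),.092))
    g=box(.45,.6,-.1,.12)&(abs(Z-.06)<.012)&(Sa<60)
    print("bar",g.sum(),rect(P,g,.065) if g.sum()>10 else None)
    cu=box(.5,.65,-.03,.12)&(Z>.03)&(Z<.09)&(Sa<60)&(V>100); 
    print("cup",cu.sum(),C[cu].mean(0) if cu.sum() else None, np.nanmax(C[cu][:,2]) if cu.sum() else None)
E
python3 m.py
```

```text
top cab (664.2, 16.8, 219.0, 199.3, 5.4)
brass (676.7, 17.5, 47.0, 113.1, 5.7)
slot hole ((676.689208984375, 17.861413955688477), (18.316720962524414, 71.66693115234375), 5.6746826171875)
stand (510.7, 286.2, 70.4, 72.2, 2.4)
collar brass bbox (512.1, 278.1, 40.4, 22.0, 12.2)
handle top (510.0, 287.4, 18.0, 16.5, 26.5)
green (395.8, 158.1, 68.7, 65.4, -0.9)
front top (485.9, -0.1, 12.3, 194.0, 5.5)
bar 187 (466.4, -0.7, 23.8, 86.2, 6.5)
cup 198 [0.52248855 0.04652672 0.05385572] 0.08976536641609378
side cab (658.6, 13.0, 225.1, 202.7, 5.0)
brass (674.7, 16.3, 85.6, 130.2, 7.4)
slot hole ((673.0022583007812, 15.718454360961914), (18.435701370239258, 72.40644073486328), 4.72197961807251)
stand (504.5, 282.7, 73.5, 75.4, 3.2)
collar brass bbox (510.2, 273.1, 41.4, 18.3, 20.7)
handle top (503.2, 282.5, 17.2, 15.9, 19.9)
green (390.1, 154.3, 76.7, 72.6, -1.1)
front top (588.4, 7.7, 83.7, 204.1, 4.0)
bar 367 (461.9, -6.6, 28.3, 89.2, 5.8)
cup 127 [0.52361618 0.04820975 0.06410644] 0.07876487232731622
```

```bash
python3 - <<'E'
from h import *
out=[]
for n,(x0,y0) in(("top",(222,236)),("side",(226,155))):
    I=cv2.imread(f"pics/{n}0.png")
    out.append(cv2.resize(I[y0:y0+40,x0:x0+40],(400,400),interpolation=cv2.INTER_NEAREST))
    P=cams.camera_params(n);C=cloud(P,np.load(n+"0.npy"))
    H,Sa,V=cv2.split(cv2.cvtColor(I,cv2.COLOR_BGR2HSV))
    m=((H>12)&(H<30)&(Sa>110)&(V>70)&(C[...,0]>.4)&(C[...,0]<.6)&(C[...,1]>.2)&(C[...,1]<.36)).astype(np.uint8)
    pts=np.argwhere(m)[:,::-1]
    w=plane(P,pts,.116)[:,:2]*1000
    print(n,cv2.minEnclosingCircle(w.astype(np.float32)))
cv2.imwrite("pics/rodzoom.png",np.hstack(out))
E
```

```text
top ((509.77276611328125, 286.9806823730469), 22.50021743774414)
side ((501.9742126464844, 266.6919250488281), 40.50728225708008)
```

View pics/rodzoom.png

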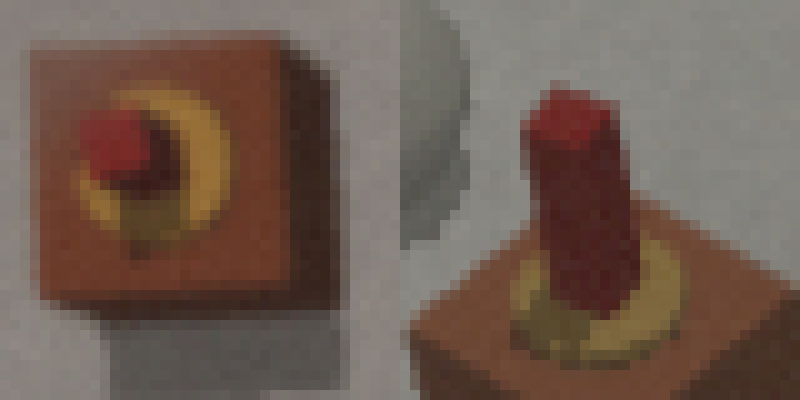

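The rod stands upright at about (509,286) mm with its handle turned about +23°, and both views agree on that. The slot is at about (676,17) mm and the cabinet yaw is about 5.4°. Now I'll approach above the rod and turn the jaws by +36°.

{"op": "play_rows", "data": {
  "motion": [
    {"claw":1,"x":40,"y":-29,"z":3,"roll":4.5},
    {"claw":1,"x":40,"y":-29,"z":3,"roll":4.5},
    {"claw":1,"x":40,"y":-29,"z":3,"roll":4.5},
    {"claw":1,"x":40,"y":-29,"z":3,"roll":4.5},
    {"claw":1,"x":40,"y":-29,"z":0,"roll":4.5},
    {"claw":1,"x":40,"y":-29,"z":0,"roll":4.5},
    {"claw":1,"x":40,"y":-29,"z":0,"roll":4.5},
    {"claw":1,"x":40,"y":-29,"z":0,"roll":4.5}
  ]
}}

```text
time: 1.1
position: [0.4617, 0.3178, 0.2256]
orientation: [[-0.915, -0.402, -0.003], [-0.402, 0.915, -0.006], [0.005, -0.004, -1.0]]
wrist_force: [0.6, 0.7, 0.4]
grip_width: 0.0855
```

{"op": "play_rows", "data": {
  "motion": [
    {"claw":1,"x":23,"y":-15,"z":0,"roll":0},
    {"claw":1,"x":20,"y":-14,"z":0,"roll":0},
    {"claw":1,"x":0,"y":0,"z":0,"roll":0},
    {"claw":1,"x":0,"y":0,"z":0,"roll":0},
    {"claw":1,"x":0,"y":0,"z":0,"roll":0},
    {"claw":1,"x":0,"y":0,"z":0,"roll":0},
    {"claw":1,"x":0,"y":0,"z":0,"roll":0},
    {"claw":1,"x":0,"y":0,"z":0,"roll":0}
  ]
}}

```text
time: 2.1
position: [0.5048, 0.2868, 0.2233]
orientation: [[-0.916, -0.401, -0.007], [-0.401, 0.916, -0.007], [0.01, -0.004, -1.0]]
wrist_force: [0.4, -0.8, 0.5]
grip_width: 0.0852
```

```bash
python3 - <<'E'
from h import *
s=get_state();print(s["position"],s["orientation"].round(3))
for n in("top","side"): 
    I,D=snap(n,n+"1")
a=cv2.imread("pics/top1.png")[190:310,180:300];b=cv2.imread("pics/side1.png")[90:250,170:330]
cv2.imwrite("pics/a1.png",np.hstack([cv2.resize(a,(400,400)),cv2.resize(b,(400,400))]))
E
```

```text
[0.5048056  0.2868068  0.22328563] [[-0.916 -0.401 -0.007]
 [-0.401  0.916 -0.007]
 [ 0.01  -0.004 -1.   ]]
```

View pics/a1.png

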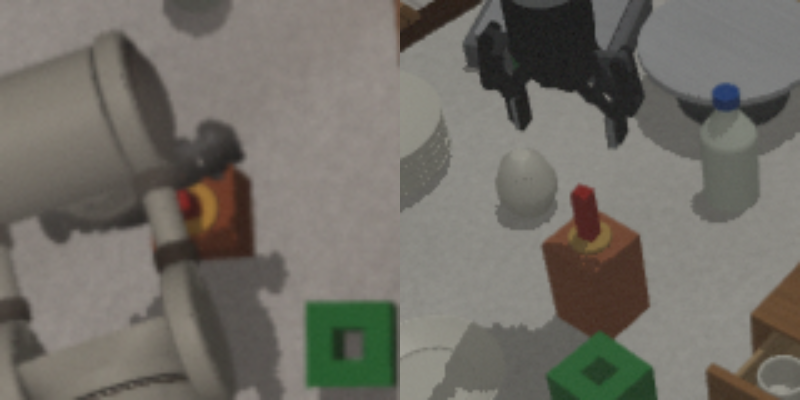

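The open fingers sit above the handle and the handle top is between them at crop pixel (583,188). I'll shift slightly and go down.

{"op": "play_rows", "data": {
  "motion": [
    {"claw":1,"x":4,"y":-1,"z":0,"roll":0},
    {"claw":1,"x":0,"y":0,"z":-12,"roll":0},
    {"claw":1,"x":0,"y":0,"z":-14,"roll":0},
    {"claw":1,"x":0,"y":0,"z":-14,"roll":0},
    {"claw":1,"x":0,"y":0,"z":-14,"roll":0},
    {"claw":1,"x":0,"y":0,"z":-14,"roll":0},
    {"claw":1,"x":0,"y":0,"z":-10,"roll":0},
    {"claw":1,"x":0,"y":0,"z":0,"roll":0}
  ]
}}

```text
time: 3.2
position: [0.5077, 0.285, 0.1375]
orientation: [[-0.916, -0.401, -0.011], [-0.401, 0.916, -0.008], [0.014, -0.003, -1.0]]
wrist_force: [0.1, -0.1, -0.8]
grip_width: 0.0852
```

{"op": "play_rows", "data": {
  "motion": [
    {"claw":1,"x":0,"y":0,"z":5,"roll":0},
    {"claw":0.5,"x":0,"y":0,"z":0,"roll":0},
    {"claw":0.2,"x":0,"y":0,"z":0,"roll":0},
    {"claw":0,"x":0,"y":0,"z":0,"roll":0},
    {"claw":0,"x":0,"y":0,"z":0,"roll":0},
    {"claw":0,"x":0,"y":0,"z":0,"roll":0},
    {"claw":0,"x":0,"y":0,"z":0,"roll":0},
    {"claw":0,"x":0,"y":0,"z":0,"roll":0}
  ]
}}

```text
time: 4.2
position: [0.5092, 0.2855, 0.1453]
orientation: [[-0.916, -0.401, -0.007], [-0.401, 0.916, -0.007], [0.009, -0.004, -1.0]]
wrist_force: [-0.1, 0.3, 0.4]
grip_width: 0.0169
```

{"op": "play_rows", "data": {
  "motion": [
    {"claw":0,"x":0,"y":0,"z":8,"roll":0},
    {"claw":0,"x":0,"y":0,"z":18,"roll":0},
    {"claw":0,"x":0,"y":0,"z":20,"roll":0},
    {"claw":0,"x":0,"y":0,"z":20,"roll":0},
    {"claw":0,"x":0,"y":0,"z":20,"roll":0},
    {"claw":0,"x":0,"y":0,"z":20,"roll":0},
    {"claw":0,"x":0,"y":0,"z":20,"roll":0},
    {"claw":0,"x":0,"y":0,"z":5,"roll":0}
  ]
}}

```text
time: 5.2
position: [0.5091, 0.2855, 0.2878]
orientation: [[-0.916, -0.401, -0.003], [-0.401, 0.916, -0.006], [0.005, -0.004, -1.0]]
wrist_force: [1.0, -0.1, -1.5]
grip_width: 0.017
```

```bash
python3 - <<'E'
from h import *
s=get_state();print(s["position"],s["wrist_force"],s["grip_width"])
I,D=snap("side","side2");cv2.imwrite("pics/a2.png",cv2.resize(I[60:240,150:330,::-1],(540,540)))
E
```

```text
[0.50907336 0.28549063 0.28776065] [ 1.04998254 -0.07276961 -1.46507435] 0.016970628608544248
```

View pics/a2.png

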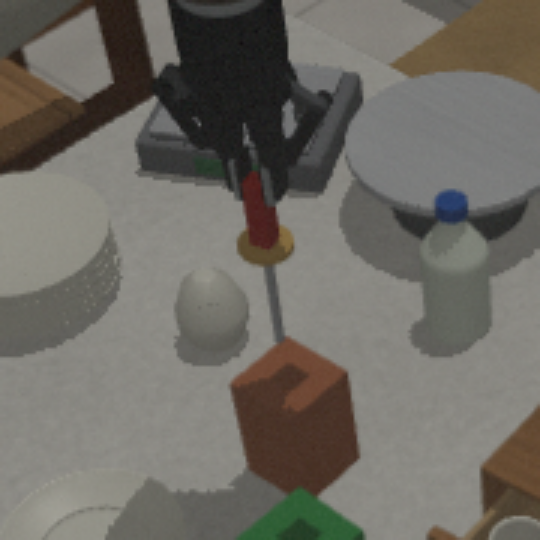

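The rod is held straight, with its tip clear above the stand at crop pixel (280,340). Next I'll move over the slot.

{"op": "play_rows", "data": {
  "motion": [
    {"claw":0,"x":12,"y":-19,"z":0,"roll":0},
    {"claw":0,"x":24,"y":-38,"z":0,"roll":0},
    {"claw":0,"x":24,"y":-38,"z":0,"roll":0},
    {"claw":0,"x":24,"y":-38,"z":0,"roll":0},
    {"claw":0,"x":24,"y":-38,"z":0,"roll":0},
    {"claw":0,"x":24,"y":-38,"z":0,"roll":0},
    {"claw":0,"x":20,"y":-35,"z":-5,"roll":0},
    {"claw":0,"x":10,"y":-16,"z":-10,"roll":0}
  ]
}}

```text
time: 6.25
position: [0.6714, 0.0187, 0.2668]
orientation: [[-0.914, -0.405, -0.012], [-0.405, 0.914, -0.005], [0.013, 0.001, -1.0]]
wrist_force: [0.9, 0.9, -2.9]
grip_width: 0.0172
```

{"op": "play_rows", "data": {
  "motion": [
    {"claw":0,"x":3,"y":-1,"z":-10,"roll":0},
    {"claw":0,"x":1,"y":-1,"z":-9,"roll":0},
    {"claw":0,"x":0,"y":0,"z":-2,"roll":0},
    {"claw":0,"x":0,"y":0,"z":0,"roll":0},
    {"claw":0,"x":0,"y":0,"z":0,"roll":0},
    {"claw":0,"x":0,"y":0,"z":0,"roll":0},
    {"claw":0,"x":0,"y":0,"z":0,"roll":0},
    {"claw":0,"x":0,"y":0,"z":0,"roll":0}
  ]
}}

```text
time: 7.25
position: [0.6737, 0.0211, 0.2434]
orientation: [[-0.913, -0.408, -0.015], [-0.408, 0.913, -0.003], [0.015, 0.004, -1.0]]
wrist_force: [0.1, 0.6, -1.6]
grip_width: 0.0172
```

```bash
python3 - <<'E'
from h import *
s=get_state();print(s["position"],s["orientation"].round(4),s["wrist_force"])
I,D=snap("side","side3");J,D=snap("top","top3")
cv2.imwrite("pics/a3.png",np.hstack([cv2.resize(I[150:230,330:410,::-1],(400,400)),cv2.resize(J[130:230,280:380,::-1],(400,400))]))
# predicted pixel of tip & slot centre with tool pos
E
```

```text
[0.6736875  0.02109898 0.24336282] [[-0.9128 -0.4082 -0.0148]
 [-0.4082  0.9129 -0.0025]
 [ 0.0146  0.0037 -0.9999]] [ 0.09502659  0.61555681 -1.59218686]
```

View pics/a3.png

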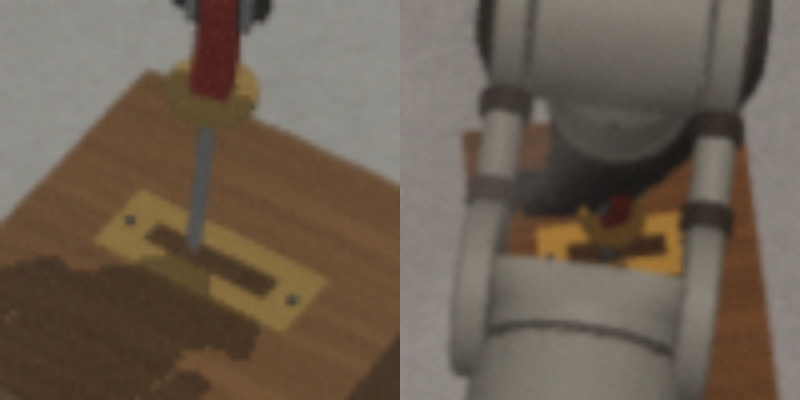

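```bash
python3 - <<'E'
from h import *
P=cams.camera_params("side")
print(plane(P,[[330+192/5,150+246/5]],.108),plane(P,[[330+192/5,150+246/5]],.104))
print("shaft at collar underside z.208", plane(P,[[330+206/5,150+128/5]],.208-.004))
T=cams.camera_params("top")
J=cv2.imread("pics/top3.png");cv2.imwrite("pics/a3t.png",cv2.resize(J[172:204,308:356],(768,512),interpolation=cv2.INTER_NEAREST))
I=cv2.imread("pics/side3.png");cv2.imwrite("pics/a3s.png",cv2.resize(I[180:216,346:400],(792,528),interpolation=cv2.INTER_NEAREST))
E
```

```text
[[0.66657602 0.02157807 0.108     ]] [[0.66963223 0.02371038 0.104     ]]
shaft at collar underside z.208 [[0.65564668 0.01061558 0.204     ]]
```

View pics/a3s.png

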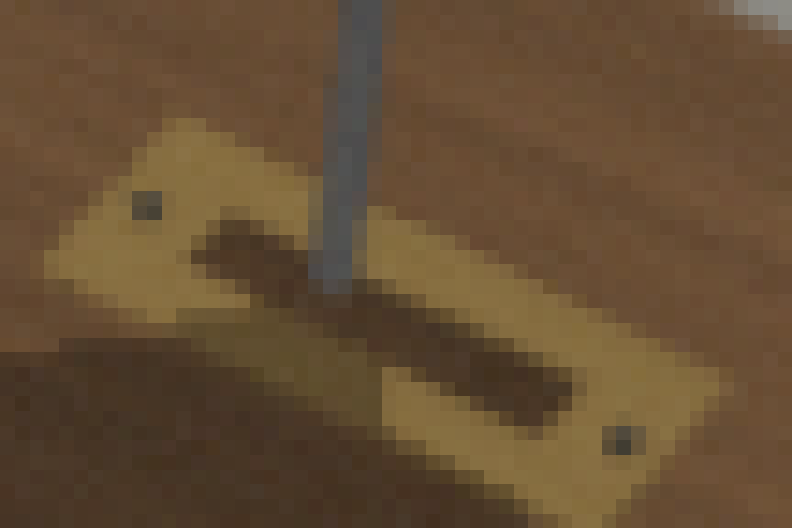

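View pics/a3t.png

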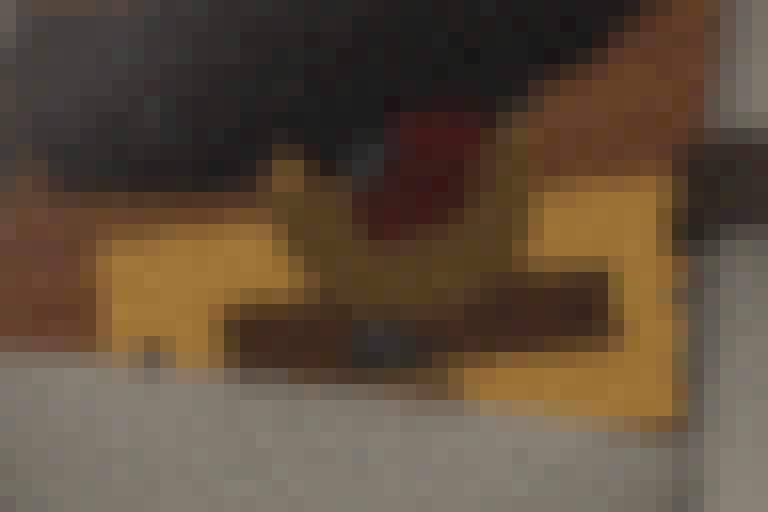

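```bash
python3 - <<'E'
from h import *
yaw=np.radians(5.4);ex=np.array([np.cos(yaw),np.sin(yaw)]);ey=np.array([-ex[1],ex[0]])
for n,t,c in(("side",[368.97,199.4],[372.2,202.0]),("top",[331.75,193.0],[334.25,192.1])):
    P=cams.camera_params(n)
    c=plane(P,[c],.098)[0,:2]
    for z in(.106,.108,.110):
        d=(plane(P,[t],z)[0,:2]-c)*1000;print(n,z,c.round(4),"tip-slot in cab x,y",(d@ex).round(1),(d@ey).round(1))
E
```

```text
side 0.106 [0.6728 0.014 ] tip-slot in cab x,y -3.6 7.5
side 0.108 [0.6728 0.014 ] tip-slot in cab x,y -5.2 6.6
side 0.11 [0.6728 0.014 ] tip-slot in cab x,y -6.8 5.7
top 0.106 [0.6762 0.0159] tip-slot in cab x,y -3.5 7.6
top 0.108 [0.6762 0.0159] tip-slot in cab x,y -4.0 7.7
top 0.11 [0.6762 0.0159] tip-slot in cab x,y -4.4 7.8
```

The two views agree: the tip is about 4 mm short in cabinet x and 7.5 mm to +y of the slot centre. I'll correct that and enter the slot.

{"op": "play_rows", "data": {
  "motion": [
    {"claw":0,"x":4,"y":-5,"z":0,"roll":0},
    {"claw":0,"x":1,"y":-2,"z":0,"roll":0},
    {"claw":0,"x":0,"y":0,"z":0,"roll":0},
    {"claw":0,"x":0,"y":0,"z":0,"roll":0},
    {"claw":0,"x":0,"y":0,"z":0,"roll":0},
    {"claw":0,"x":0,"y":0,"z":0,"roll":0},
    {"claw":0,"x":0,"y":0,"z":0,"roll":0},
    {"claw":0,"x":0,"y":0,"z":0,"roll":0}
  ]
}}

```text
time: 8.35
position: [0.679, 0.0134, 0.2431]
orientation: [[-0.913, -0.408, -0.015], [-0.408, 0.913, -0.002], [0.015, 0.004, -1.0]]
wrist_force: [-0.1, 0.9, -1.3]
grip_width: 0.0169
```

```bash
python3 - <<'E'
from h import *
s=get_state();print(s["position"],s["orientation"].round(4)[:,2],s["wrist_force"])
I,D=snap("side","side4");J,D=snap("top","top4")
cv2.imwrite("pics/a4.png",np.hstack([cv2.resize(I[180:216,346:400,::-1],(396,264),interpolation=0),cv2.resize(J[172:204,308:356,::-1],(396,264),interpolation=0)]))
E
```

```text
[0.6789954  0.01339861 0.24309457] [-0.0153 -0.0025 -0.9999] [-0.06510081  0.88872193 -1.25427457]
```

View pics/a4.png

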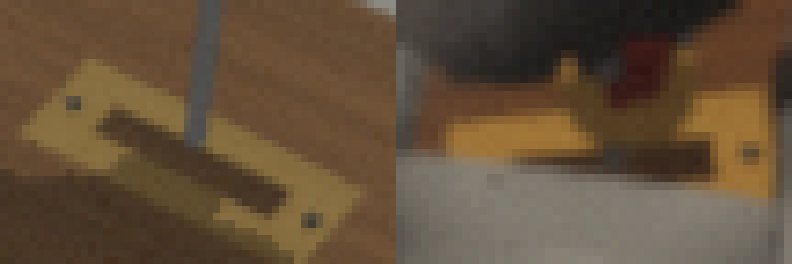

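{"op": "play_rows", "data": {
  "motion": [
    {"claw":0,"x":0,"y":0,"z":-4,"roll":0},
    {"claw":0,"x":0,"y":0,"z":-5,"roll":0},
    {"claw":0,"x":0,"y":0,"z":-5,"roll":0},
    {"claw":0,"x":0,"y":0,"z":-5,"roll":0},
    {"claw":0,"x":0,"y":0,"z":-5,"roll":0},
    {"claw":0,"x":0,"y":0,"z":-5,"roll":0},
    {"claw":0,"x":0,"y":0,"z":0,"roll":0},
    {"claw":0,"x":0,"y":0,"z":0,"roll":0}
  ]
}}

```text
time: 9.45
position: [0.6786, 0.0134, 0.2112]
orientation: [[-0.913, -0.408, -0.017], [-0.408, 0.913, -0.002], [0.016, 0.005, -1.0]]
wrist_force: [-0.6, 0.1, -1.6]
grip_width: 0.017
```

The rod went into the slot freely. I'll carry on down to just above the tab's height.

{"op": "play_rows", "data": {
  "motion": [
    {"claw":0,"x":0,"y":0,"z":-6,"roll":0},
    {"claw":0,"x":0,"y":0,"z":-6,"roll":0},
    {"claw":0,"x":0,"y":0,"z":-6,"roll":0},
    {"claw":0,"x":0,"y":0,"z":-6,"roll":0},
    {"claw":0,"x":0,"y":0,"z":-6,"roll":0},
    {"claw":0,"x":0,"y":0,"z":-4,"roll":0},
    {"claw":0,"x":0,"y":0,"z":0,"roll":0},
    {"claw":0,"x":0,"y":0,"z":0,"roll":0}
  ]
}}

```text
time: 10.45
position: [0.6786, 0.0134, 0.1748]
orientation: [[-0.913, -0.408, -0.017], [-0.408, 0.913, -0.002], [0.016, 0.005, -1.0]]
wrist_force: [-0.1, 0.1, -2.3]
grip_width: 0.0171
```

Tip is at about 39.5 mm. Probe: down about 14 mm to a tip height of 26.

{"op": "play_rows", "data": {
  "motion": [
    {"claw":0,"x":0,"y":0,"z":-3,"roll":0},
    {"claw":0,"x":0,"y":0,"z":-3,"roll":0},
    {"claw":0,"x":0,"y":0,"z":-3,"roll":0},
    {"claw":0,"x":0,"y":0,"z":-3,"roll":0},
    {"claw":0,"x":0,"y":0,"z":-2,"roll":0},
    {"claw":0,"x":0,"y":0,"z":0,"roll":0},
    {"claw":0,"x":0,"y":0,"z":0,"roll":0},
    {"claw":0,"x":0,"y":0,"z":0,"roll":0}
  ]
}}

```text
time: 11.45
position: [0.6797, 0.0134, 0.1626]
orientation: [[-0.913, -0.408, -0.013], [-0.408, 0.913, -0.003], [0.013, 0.003, -1.0]]
wrist_force: [-0.8, 0.2, 1.6]
grip_width: 0.0169
```

Upward force rose by about 4 N near the tab's height, so this looks like contact. I'll press on.

{"op": "play_rows", "data": {
  "motion": [
    {"claw":0,"x":0,"y":0,"z":-3,"roll":0},
    {"claw":0,"x":0,"y":0,"z":-3,"roll":0},
    {"claw":0,"x":0,"y":0,"z":0,"roll":0},
    {"claw":0,"x":0,"y":0,"z":0,"roll":0},
    {"claw":0,"x":0,"y":0,"z":0,"roll":0},
    {"claw":0,"x":0,"y":0,"z":0,"roll":0},
    {"claw":0,"x":0,"y":0,"z":0,"roll":0},
    {"claw":0,"x":0,"y":0,"z":0,"roll":0}
  ]
}}

```text
time: 12.45
position: [0.6801, 0.0134, 0.1573]
orientation: [[-0.913, -0.408, -0.012], [-0.408, 0.913, -0.003], [0.012, 0.002, -1.0]]
wrist_force: [-0.2, -0.0, 3.7]
grip_width: 0.0166
```

{"op": "play_rows", "data": {
  "motion": [
    {"claw":0,"x":0,"y":0,"z":-3,"roll":0},
    {"claw":0,"x":0,"y":0,"z":-3,"roll":0},
    {"claw":0,"x":0,"y":0,"z":-1,"roll":0},
    {"claw":0,"x":0,"y":0,"z":0,"roll":0},
    {"claw":0,"x":0,"y":0,"z":0,"roll":0},
    {"claw":0,"x":0,"y":0,"z":0,"roll":0},
    {"claw":0,"x":0,"y":0,"z":0,"roll":0},
    {"claw":0,"x":0,"y":0,"z":0,"roll":0}
  ]
}}

```text
time: 13.45
position: [0.681, 0.0136, 0.1525]
orientation: [[-0.913, -0.408, -0.009], [-0.408, 0.913, -0.003], [0.01, 0.002, -1.0]]
wrist_force: [-1.3, -0.1, 4.5]
grip_width: 0.0171
```

{"op": "play_rows", "data": {
  "motion": [
    {"claw":0,"x":0,"y":0,"z":-3,"roll":0},
    {"claw":0,"x":0,"y":0,"z":-3,"roll":0},
    {"claw":0,"x":0,"y":0,"z":0,"roll":0},
    {"claw":0,"x":0,"y":0,"z":0,"roll":0},
    {"claw":0,"x":0,"y":0,"z":0,"roll":0},
    {"claw":0,"x":0,"y":0,"z":0,"roll":0},
    {"claw":0,"x":0,"y":0,"z":0,"roll":0},
    {"claw":0,"x":0,"y":0,"z":0,"roll":0}
  ]
}}

```text
time: 14.45
position: [0.6815, 0.0139, 0.1525]
orientation: [[-0.913, -0.408, -0.007], [-0.408, 0.913, -0.003], [0.008, 0.001, -1.0]]
wrist_force: [-3.0, 0.3, 5.7]
grip_width: 0.0172
```

```bash
python3 - <<'E'
from h import *
s=get_state();print(s["position"],s["wrist_force"])
I,D=snap("side","side5")
cv2.imwrite("pics/a5.png",cv2.resize(I[130:290,280:440,::-1],(560,560)))
E
```

```text
[0.68147071 0.01388548 0.15248916] [-3.03396302  0.27934699  5.6924784 ]
```

View pics/a5.png

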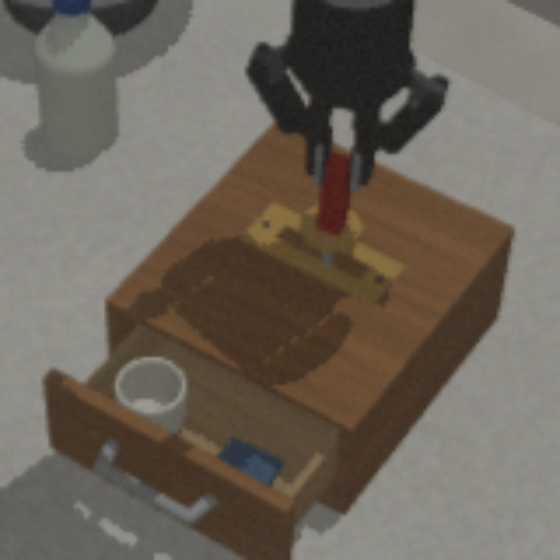

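At z=152.5 mm the rod stops going down, about 12 mm below the tab's starting height, so the tab is at full travel. I'll withdraw the rod now.

{"op": "play_rows", "data": {
  "motion": [
    {"claw":0,"x":-1,"y":0,"z":6,"roll":0},
    {"claw":0,"x":0,"y":0,"z":12,"roll":0},
    {"claw":0,"x":0,"y":0,"z":18,"roll":0},
    {"claw":0,"x":0,"y":0,"z":20,"roll":0},
    {"claw":0,"x":0,"y":0,"z":20,"roll":0},
    {"claw":0,"x":0,"y":0,"z":20,"roll":0},
    {"claw":0,"x":0,"y":0,"z":20,"roll":0},
    {"claw":0,"x":0,"y":0,"z":12,"roll":0}
  ]
}}

```text
time: 15.5
position: [0.6807, 0.0134, 0.2887]
orientation: [[-0.913, -0.408, -0.004], [-0.408, 0.913, -0.004], [0.005, -0.002, -1.0]]
wrist_force: [0.0, 0.4, -1.6]
grip_width: 0.0172
```

Back to above the stand: (−172, +272).

{"op": "play_rows", "data": {
  "motion": [
    {"claw":0,"x":-12,"y":19,"z":0,"roll":0},
    {"claw":0,"x":-24,"y":38,"z":0,"roll":0},
    {"claw":0,"x":-24,"y":38,"z":0,"roll":0},
    {"claw":0,"x":-24,"y":38,"z":0,"roll":0},
    {"claw":0,"x":-24,"y":38,"z":0,"roll":0},
    {"claw":0,"x":-24,"y":38,"z":0,"roll":0},
    {"claw":0,"x":-22,"y":35,"z":0,"roll":0},
    {"claw":0,"x":-10,"y":16,"z":0,"roll":0}
  ]
}}

```text
time: 16.5
position: [0.5023, 0.2861, 0.2853]
orientation: [[-0.912, -0.41, -0.011], [-0.41, 0.912, -0.002], [0.011, 0.003, -1.0]]
wrist_force: [-0.3, -0.2, -2.6]
grip_width: 0.0171
```

{"op": "play_rows", "data": {
  "motion": [
    {"claw":0,"x":4,"y":0,"z":-6,"roll":0},
    {"claw":0,"x":3,"y":0,"z":-8,"roll":0},
    {"claw":0,"x":0,"y":0,"z":-8,"roll":0},
    {"claw":0,"x":0,"y":0,"z":-4,"roll":0},
    {"claw":0,"x":0,"y":0,"z":0,"roll":0},
    {"claw":0,"x":0,"y":0,"z":0,"roll":0},
    {"claw":0,"x":0,"y":0,"z":0,"roll":0},
    {"claw":0,"x":0,"y":0,"z":0,"roll":0}
  ]
}}

```text
time: 17.5
position: [0.5102, 0.2838, 0.2562]
orientation: [[-0.913, -0.408, -0.012], [-0.408, 0.913, -0.004], [0.013, 0.002, -1.0]]
wrist_force: [0.2, 0.3, -1.3]
grip_width: 0.0172
```

```bash
python3 - <<'E'
from h import *
s=get_state();print(s["position"],s["orientation"][:,2].round(4))
I,D=snap("side","side6")
cv2.imwrite("pics/a6.png",cv2.resize(I[120:220,190:290,::-1],(600,600)))
E
```

```text
[0.51018559 0.28381635 0.25624375] [-0.0123 -0.0035 -0.9999]
```

View pics/a6.png

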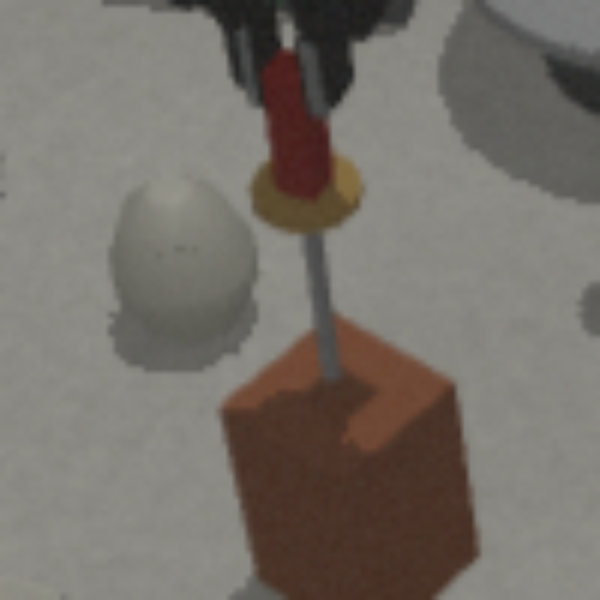

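The tip is over the middle of the stand, at crop pixel (330,378) against a stand centre of about (340,387). The hole allows ±8 mm, so I'll lower it.

{"op": "play_rows", "data": {
  "motion": [
    {"claw":0,"x":0,"y":2,"z":-7,"roll":0},
    {"claw":0,"x":0,"y":0,"z":-12,"roll":0},
    {"claw":0,"x":0,"y":0,"z":-14,"roll":0},
    {"claw":0,"x":0,"y":0,"z":-15,"roll":0},
    {"claw":0,"x":0,"y":0,"z":-15,"roll":0},
    {"claw":0,"x":0,"y":0,"z":-15,"roll":0},
    {"claw":0,"x":0,"y":0,"z":-8,"roll":0},
    {"claw":0,"x":0,"y":0,"z":0,"roll":0}
  ]
}}

```text
time: 18.55
position: [0.5086, 0.2857, 0.1621]
orientation: [[-0.913, -0.408, -0.016], [-0.408, 0.913, -0.005], [0.016, 0.002, -1.0]]
wrist_force: [-0.2, 1.1, -0.7]
grip_width: 0.0167
```

{"op": "play_rows", "data": {
  "motion": [
    {"claw":0,"x":1,"y":0,"z":-5,"roll":0},
    {"claw":0,"x":0,"y":0,"z":-5,"roll":0},
    {"claw":0,"x":0,"y":0,"z":-3,"roll":0},
    {"claw":0,"x":0,"y":0,"z":-1,"roll":0},
    {"claw":0,"x":0,"y":0,"z":0,"roll":0},
    {"claw":0,"x":0,"y":0,"z":0,"roll":0},
    {"claw":0,"x":0,"y":0,"z":0,"roll":0},
    {"claw":0,"x":0,"y":0,"z":0,"roll":0}
  ]
}}

```text
time: 19.55
position: [0.5112, 0.2862, 0.1494]
orientation: [[-0.913, -0.408, -0.012], [-0.408, 0.913, -0.003], [0.012, 0.002, -1.0]]
wrist_force: [-0.3, -0.2, -1.5]
grip_width: 0.0169
```

{"op": "play_rows", "data": {
  "motion": [
    {"claw":0,"x":0,"y":0,"z":-2,"roll":0},
    {"claw":0,"x":0,"y":0,"z":-2,"roll":0},
    {"claw":0,"x":0,"y":0,"z":-2,"roll":0},
    {"claw":0,"x":0,"y":0,"z":0,"roll":0},
    {"claw":0,"x":0,"y":0,"z":0,"roll":0},
    {"claw":0,"x":0,"y":0,"z":0,"roll":0},
    {"claw":0,"x":0,"y":0,"z":0,"roll":0},
    {"claw":0,"x":0,"y":0,"z":0,"roll":0}
  ]
}}

```text
time: 20.55
position: [0.5122, 0.287, 0.1454]
orientation: [[-0.913, -0.408, -0.009], [-0.408, 0.913, -0.002], [0.009, 0.002, -1.0]]
wrist_force: [-0.1, -0.2, -0.6]
grip_width: 0.017
```

It's seated at z=145.4 mm, against 145.3 at the grasp. Now I'll release and lift.

{"op": "play_rows", "data": {
  "motion": [
    {"claw":0.3,"x":0,"y":0,"z":0,"roll":0},
    {"claw":0.6,"x":0,"y":0,"z":0,"roll":0},
    {"claw":1,"x":0,"y":0,"z":0,"roll":0},
    {"claw":1,"x":0,"y":0,"z":0,"roll":0},
    {"claw":1,"x":0,"y":0,"z":5,"roll":0},
    {"claw":1,"x":0,"y":0,"z":15,"roll":0},
    {"claw":1,"x":0,"y":0,"z":25,"roll":0},
    {"claw":1,"x":0,"y":0,"z":30,"roll":0}
  ]
}}

```text
time: 21.55
position: [0.5109, 0.2864, 0.2223]
orientation: [[-0.913, -0.408, -0.013], [-0.408, 0.913, -0.003], [0.013, 0.002, -1.0]]
wrist_force: [0.3, -0.0, -0.1]
grip_width: 0.0852
```

{"op": "play_rows", "data": {
  "motion": [
    {"claw":1,"x":-7,"y":-20,"z":0,"roll":-2.3},
    {"claw":0,"x":-14,"y":-40,"z":0,"roll":-2.3},
    {"claw":0,"x":-14,"y":-40,"z":0,"roll":-2.3},
    {"claw":0,"x":-14,"y":-40,"z":0,"roll":-2.3},
    {"claw":0,"x":-14,"y":-40,"z":0,"roll":-2.3},
    {"claw":0,"x":-14,"y":-40,"z":0,"roll":-2.3},
    {"claw":0,"x":-14,"y":-40,"z":0,"roll":-2.3},
    {"claw":0,"x":-10,"y":-25,"z":0,"roll":-2.3}
  ]
}}

```text
time: 22.55
position: [0.4118, -0.0045, 0.2379]
orientation: [[-0.996, -0.093, 0.011], [-0.093, 0.996, -0.002], [-0.011, -0.003, -1.0]]
wrist_force: [0.1, -0.2, 0.4]
grip_width: 0.0001
```

```bash
python3 - <<'E'
from h import *
s=get_state();print(s["position"],s["orientation"][:,1:].round(4))
I,D=snap("side","side7");J,D=snap("top","top7")
cv2.imwrite("pics/a7.png",np.hstack([cv2.resize(I[120:320,190:390,::-1],(400,400)),cv2.resize(J[160:340,210:390,::-1],(400,400))]))
E
```

```text
[ 0.41181829 -0.00451334  0.23786358] [[-0.0929  0.0112]
 [ 0.9957 -0.0023]
 [-0.0034 -0.9999]]
```

View pics/a7.png

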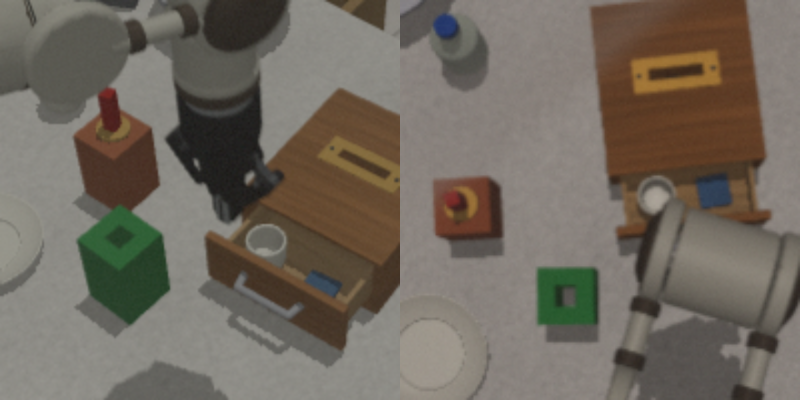

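The rod stands in its stand again at crop pixel (110,110), the cup is upright, and the green block is untouched. Now I'll go down in front of the handle.

{"op": "play_rows", "data": {
  "motion": [
    {"claw":0,"x":-4,"y":0,"z":-12,"roll":0},
    {"claw":0,"x":-4,"y":0,"z":-24,"roll":0},
    {"claw":0,"x":0,"y":0,"z":-26,"roll":0},
    {"claw":0,"x":0,"y":0,"z":-26,"roll":0},
    {"claw":0,"x":0,"y":0,"z":-26,"roll":0},
    {"claw":0,"x":0,"y":0,"z":-24,"roll":0},
    {"claw":0,"x":0,"y":0,"z":-15,"roll":0},
    {"claw":0,"x":0,"y":0,"z":-4,"roll":0}
  ]
}}

```text
time: 23.65
position: [0.4025, 0.0026, 0.0745]
orientation: [[-0.994, -0.105, 0.012], [-0.105, 0.994, -0.0], [-0.012, -0.002, -1.0]]
wrist_force: [0.6, 0.3, 0.9]
grip_width: -0.0002
```

{"op": "play_rows", "data": {
  "motion": [
    {"claw":0,"x":0,"y":-4,"z":-6,"roll":0},
    {"claw":0,"x":0,"y":-4,"z":-6,"roll":0},
    {"claw":0,"x":4,"y":0,"z":0,"roll":0},
    {"claw":0,"x":6,"y":0,"z":0,"roll":0},
    {"claw":0,"x":6,"y":0,"z":0,"roll":0},
    {"claw":0,"x":6,"y":0,"z":0,"roll":0},
    {"claw":0,"x":4,"y":0,"z":0,"roll":0},
    {"claw":0,"x":0,"y":0,"z":0,"roll":0}
  ]
}}

```text
time: 24.65
position: [0.4326, -0.0059, 0.0637]
orientation: [[-0.994, -0.106, 0.016], [-0.106, 0.994, -0.001], [-0.016, -0.003, -1.0]]
wrist_force: [-0.5, -0.2, 0.5]
grip_width: -0.0001
```

```bash
python3 - <<'E'
from h import *
s=get_state();print(s["position"],s["wrist_force"])
I,D=snap("side","side8")
cv2.imwrite("pics/a8.png",cv2.resize(I[180:320,230:410,::-1],(720,560)))
E
```

```text
[ 0.43255398 -0.00585342  0.06371269] [-0.53611317 -0.18540881  0.47269746]
```

View pics/a8.png

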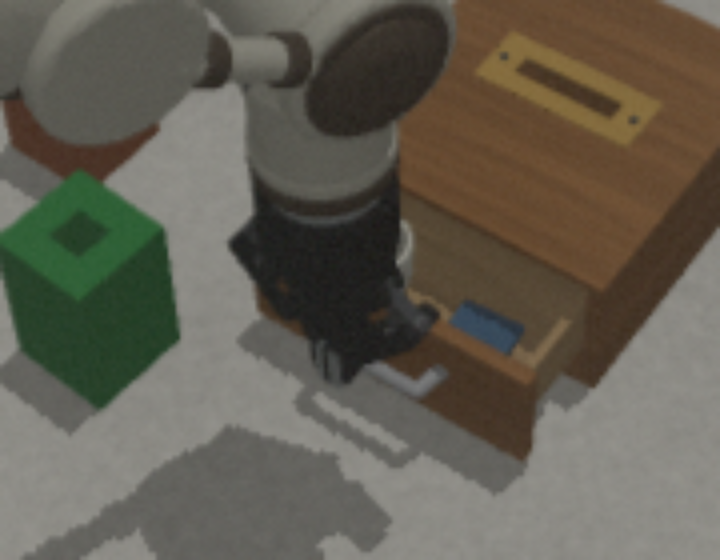

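The fingertips are just ahead of the bar handle. I'll push gently along the cabinet's x.

{"op": "play_rows", "data": {
  "motion": [
    {"claw":0,"x":4,"y":0,"z":0,"roll":0},
    {"claw":0,"x":5,"y":0.5,"z":0,"roll":0},
    {"claw":0,"x":5,"y":0.5,"z":0,"roll":0},
    {"claw":0,"x":5,"y":0.5,"z":0,"roll":0},
    {"claw":0,"x":5,"y":0.5,"z":0,"roll":0},
    {"claw":0,"x":5,"y":0.5,"z":0,"roll":0},
    {"claw":0,"x":5,"y":0.5,"z":0,"roll":0},
    {"claw":0,"x":3,"y":0,"z":0,"roll":0}
  ]
}}

```text
time: 25.7
position: [0.4705, -0.0024, 0.0632]
orientation: [[-0.994, -0.107, 0.013], [-0.107, 0.994, -0.001], [-0.012, -0.002, -1.0]]
wrist_force: [-2.0, 0.1, 1.4]
grip_width: 0.0002
```

{"op": "play_rows", "data": {
  "motion": [
    {"claw":0,"x":4,"y":0.5,"z":0,"roll":0},
    {"claw":0,"x":5,"y":0.5,"z":0,"roll":0},
    {"claw":0,"x":5,"y":0.5,"z":0,"roll":0},
    {"claw":0,"x":5,"y":0.5,"z":0,"roll":0},
    {"claw":0,"x":5,"y":0.5,"z":0,"roll":0},
    {"claw":0,"x":4,"y":0.5,"z":0,"roll":0},
    {"claw":0,"x":0,"y":0,"z":0,"roll":0},
    {"claw":0,"x":0,"y":0,"z":0,"roll":0}
  ]
}}

```text
time: 26.7
position: [0.5005, 0.0006, 0.0631]
orientation: [[-0.994, -0.107, 0.012], [-0.107, 0.994, -0.002], [-0.012, -0.003, -1.0]]
wrist_force: [-2.1, -0.4, 1.3]
grip_width: 0.0
```

```bash
python3 - <<'E'
from h import *
s=get_state();print(s["position"],s["wrist_force"])
I,D=snap("side","side9")
cv2.imwrite("pics/a9.png",cv2.resize(I[150:320,230:440,::-1],(720,583)))
E
```

```text
[0.50045168 0.00056135 0.0630626 ] [-2.11308719 -0.43902371  1.34694962]
```

View pics/a9.png

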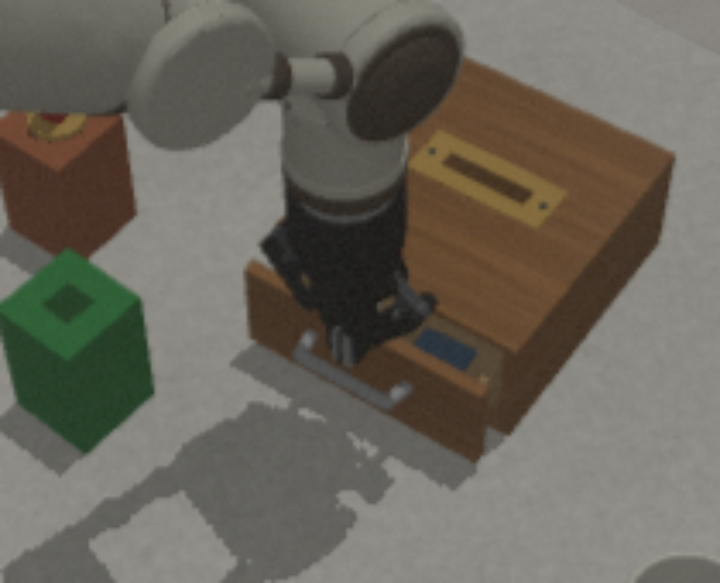

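```bash
python3 - <<'E'
from h import *
P=cams.camera_params("side");R=np.array(P["orientation"]);o=np.array(P["position"])
def proj(p):
    c=(np.array(p)-o)@R; c=np.array([c[0],-c[1],-c[2]])
    return cv2.projectPoints(c.reshape(1,1,3),np.zeros(3),np.zeros(3),P["intrinsics"],P["distortion"])[0].ravel()
k=720/210
for p in([.5005,.0005,.049],[.5005,.0005,.063],[.5005,.0005,.10]):
    q=proj(p);print(p,q,(q-[230,150])*k)
# panel top edge centre & bar ends
for nm,c,z in(("bar L",(305,345),.06),("bar R",(398,395),.06),("panel top L",(250,265),.092),("panel top R",(487,385),.092)):
    print(nm,plane(P,[[230+c[0]/k,150+c[1]/k]],z))
I=cv2.imread("pics/side9.png");cv2.imwrite("pics/a9z.png",cv2.resize(I[225:275,300:360],(780,650)[:2] and (720,600),interpolation=cv2.INTER_CUBIC))
E
```

```text
[0.5005, 0.0005, 0.049] [331.36848225 259.8441455 ] [347.54908201 376.60849887]
[0.5005, 0.0005, 0.063] [331.33238572 256.29536529] [347.42532248 364.44125242]
[0.5005, 0.0005, 0.1] [331.23405529 246.624088  ] [347.08818957 331.28258743]
bar L [[0.49620823 0.03543693 0.06      ]]
bar R [[ 0.50442488 -0.04111244  0.06      ]]
panel top L [[0.50658981 0.09420851 0.092     ]]
panel top R [[ 0.53013786 -0.09534075  0.092     ]]
```

View pics/a9z.png

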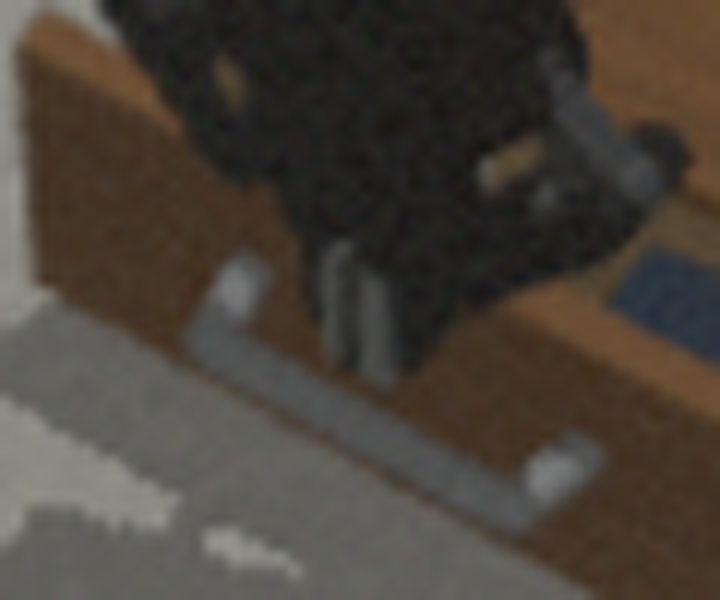

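```bash
python3 - <<'E'
from h import *
P=cams.camera_params("side")
C=cloud(P,np.load("side9.npy"))
for nm,(x,y) in(("fing",(340,330)),("fing",(375,350)),("fingtip",(378,370)),("gap",(384,393)),("bar",(390,425)),("barL",(215,335)),("barR",(510,505)),("panel",(150,200)),("panelR",(480,370)),("knuckle",(580,120)),("dark",(430,320)),("dark2",(300,200)),("dark3",(440,250))):
    u,v=round(300+x/12),round(225+y/12);print(nm,(u,v),C[v,u].round(4))
C=cloud(P,np.load("side8.npy"))
for nm,(x,y) in(("fing8",(335,365)),("fing8",(345,370)),("bar8",(405,383)),("bar8r",(385,372)),("dark8",(365,340))):
    u,v=round(230+x/4),round(180+y/4);print(nm,(u,v),C[v,u].round(4))
E
```

```text
fing (328, 252) [0.4913 0.0026 0.0871]
fing (331, 254) [ 0.4904 -0.0072  0.0886]
fingtip (332, 256) [ 0.4952 -0.0061  0.0751]
gap (332, 258) [0.5104 0.0069 0.0407]
bar (332, 260) [ 0.4926 -0.0082  0.0642]
barL (318, 253) [0.4865 0.0299 0.0651]
barR (342, 267) [ 0.4919 -0.0391  0.0644]
panel (312, 242) [0.5043 0.0646 0.0616]
panelR (340, 256) [ 0.5138 -0.0149  0.0638]
knuckle (348, 235) [ 0.5016 -0.0465  0.1783]
dark (336, 252) [ 0.5036 -0.0112  0.0864]
dark2 (325, 242) [0.4893 0.0094 0.1207]
dark3 (337, 246) [ 0.4894 -0.0259  0.1349]
fing8 (314, 271) [ 0.4242 -0.0137  0.0985]
fing8 (316, 272) [ 0.4271 -0.0169  0.0943]
bar8 (331, 276) [ 0.4582 -0.0342  0.0606]
bar8r (326, 273) [ 0.4553 -0.0216  0.0642]
dark8 (321, 265) [ 0.423  -0.0365  0.1426]
```

The depth shows the fingertips passing just over the bar and pushing on the drawer's front panel, which moves the drawer at about 2 N. That works too, so I'll keep going.

{"op": "play_rows", "data": {
  "motion": [
    {"claw":0,"x":4,"y":0.4,"z":0.5,"roll":0},
    {"claw":0,"x":4,"y":0.4,"z":0.5,"roll":0},
    {"claw":0,"x":4,"y":0.4,"z":0,"roll":0},
    {"claw":0,"x":4,"y":0.4,"z":0,"roll":0},
    {"claw":0,"x":3,"y":0.3,"z":0,"roll":0},
    {"claw":0,"x":2,"y":0.2,"z":0,"roll":0},
    {"claw":0,"x":0,"y":0,"z":0,"roll":0},
    {"claw":0,"x":0,"y":0,"z":0,"roll":0}
  ]
}}

```text
time: 27.75
position: [0.5217, 0.0027, 0.0632]
orientation: [[-0.994, -0.107, 0.01], [-0.107, 0.994, -0.002], [-0.009, -0.003, -1.0]]
wrist_force: [-1.8, -0.5, 0.0]
grip_width: -0.0004
```

{"op": "play_rows", "data": {
  "motion": [
    {"claw":0,"x":3,"y":0.3,"z":0.5,"roll":0},
    {"claw":0,"x":3,"y":0.3,"z":0,"roll":0},
    {"claw":0,"x":3,"y":0.3,"z":0,"roll":0},
    {"claw":0,"x":2,"y":0.2,"z":0,"roll":0},
    {"claw":0,"x":0,"y":0,"z":0,"roll":0},
    {"claw":0,"x":0,"y":0,"z":0,"roll":0},
    {"claw":0,"x":0,"y":0,"z":0,"roll":0},
    {"claw":0,"x":0,"y":0,"z":0,"roll":0}
  ]
}}

```text
time: 28.75
position: [0.5288, 0.0036, 0.0635]
orientation: [[-0.994, -0.108, -0.003], [-0.108, 0.994, -0.002], [0.003, -0.002, -1.0]]
wrist_force: [-2.4, -1.8, 0.1]
grip_width: -0.0
```

```bash
python3 - <<'E'
from h import *
s=get_state();print(s["position"],s["wrist_force"])
I,D=snap("side","side10")
cv2.imwrite("pics/a10.png",cv2.resize(I[190:290,280:400,::-1],(720,600)))
E
```

```text
[0.52882918 0.00359677 0.06346142] [-2.43149744 -1.75824946  0.07979138]
```

View pics/a10.png

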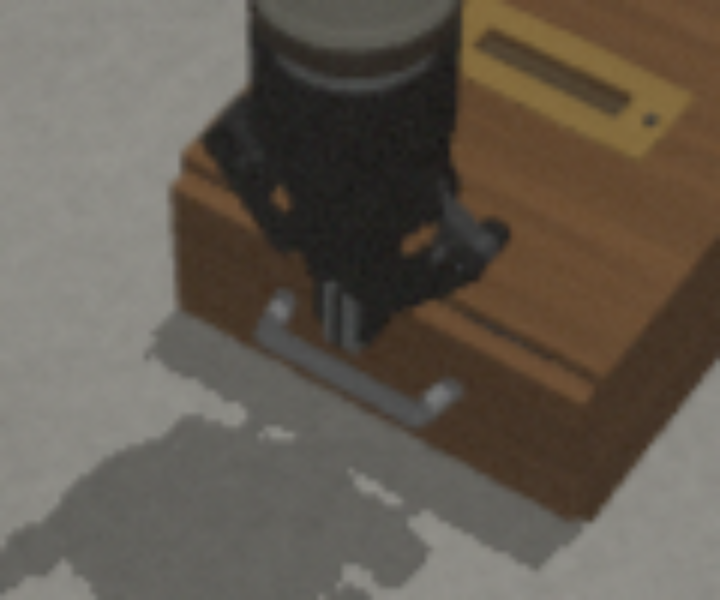

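It looks flush, with only a thin dark line between the panel and the cabinet top. I'll press more firmly to confirm it's at the stop.

{"op": "play_rows", "data": {
  "motion": [
    {"claw":0,"x":4,"y":0.4,"z":0,"roll":0},
    {"claw":0,"x":5,"y":0.5,"z":0,"roll":0},
    {"claw":0,"x":5,"y":0.5,"z":0,"roll":0},
    {"claw":0,"x":5,"y":0.5,"z":0,"roll":0},
    {"claw":0,"x":5,"y":0.5,"z":0,"roll":0},
    {"claw":0,"x":5,"y":0.5,"z":0,"roll":0},
    {"claw":0,"x":5,"y":0.5,"z":0,"roll":0},
    {"claw":0,"x":5,"y":0.5,"z":0,"roll":0}
  ]
}}

```text
time: 29.8
position: [0.5264, 0.0034, 0.0644]
orientation: [[-0.987, -0.116, -0.113], [-0.116, 0.993, -0.011], [0.113, 0.002, -0.994]]
wrist_force: [-23.0, -3.6, 16.2]
grip_width: -0.0002
```

23 N with no travel confirms it's shut. I'll back off and lift clear.

{"op": "play_rows", "data": {
  "motion": [
    {"claw":0,"x":-3,"y":0,"z":2,"roll":0},
    {"claw":0,"x":-3,"y":0,"z":6,"roll":0},
    {"claw":0,"x":0,"y":0,"z":12,"roll":0},
    {"claw":0,"x":0,"y":0,"z":25,"roll":0},
    {"claw":0,"x":-5,"y":0,"z":35,"roll":0},
    {"claw":0,"x":-20,"y":0,"z":35,"roll":0},
    {"claw":0,"x":-30,"y":0,"z":35,"roll":0},
    {"claw":0,"x":-30,"y":0,"z":10,"roll":0}
  ]
}}

```text
time: 30.8
position: [0.4401, 0.0039, 0.2361]
orientation: [[-0.989, -0.117, -0.094], [-0.116, 0.993, -0.012], [0.095, -0.001, -0.996]]
wrist_force: [-0.3, 0.2, 0.1]
grip_width: -0.0002
```

{"op": "play_rows", "data": {
  "motion": [
    {"claw":0,"x":-30,"y":-30,"z":10,"roll":0},
    {"claw":0,"x":-20,"y":-40,"z":5,"roll":0},
    {"claw":0,"x":0,"y":-40,"z":0,"roll":0},
    {"claw":0,"x":0,"y":-40,"z":0,"roll":0},
    {"claw":0,"x":0,"y":-40,"z":0,"roll":0},
    {"claw":0,"x":0,"y":-20,"z":0,"roll":0},
    {"claw":0,"x":0,"y":0,"z":0,"roll":0},
    {"claw":0,"x":0,"y":0,"z":0,"roll":0}
  ]
}}

```text
time: 31.8
position: [0.3922, -0.2117, 0.2625]
orientation: [[-0.99, -0.121, -0.07], [-0.119, 0.993, -0.021], [0.072, -0.013, -0.997]]
wrist_force: [0.2, 0.9, -0.1]
grip_width: -0.0001
```

```bash
python3 - <<'E'
from m import *
s=get_state();print(s["time"],s["position"],s["wrist_force"])
I,D=snap("side","side11");J,E=snap("top","top11")
cv2.imwrite("pics/a11.png",np.hstack([cv2.resize(I[140:300,200:440,::-1],(400,267)),cv2.resize(J[140:300,200:440,::-1],(400,267))]))
P=cams.camera_params("top");C=cloud(P,E);Z=C[...,2];H,S,V=cv2.split(cv2.cvtColor(J[...,::-1].copy(),cv2.COLOR_BGR2HSV))
b=(C[...,0]>.5)&(C[...,0]<.85)&(C[...,1]>-.15)&(C[...,1]<.15)&(abs(Z-.096)<.01)&(H<30)&(S>60)
print("cab+panel",rect(P,b,.098))
E
```

```text
31.8 [ 0.39219962 -0.21168243  0.26254278] [ 0.22346248  0.87201894 -0.07883479]
cab+panel (657.8, 16.1, 231.9, 199.3, 5.4)
```

View pics/a11.png

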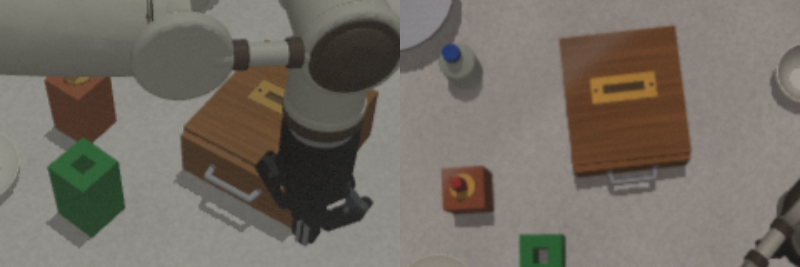

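View pics/side11.png

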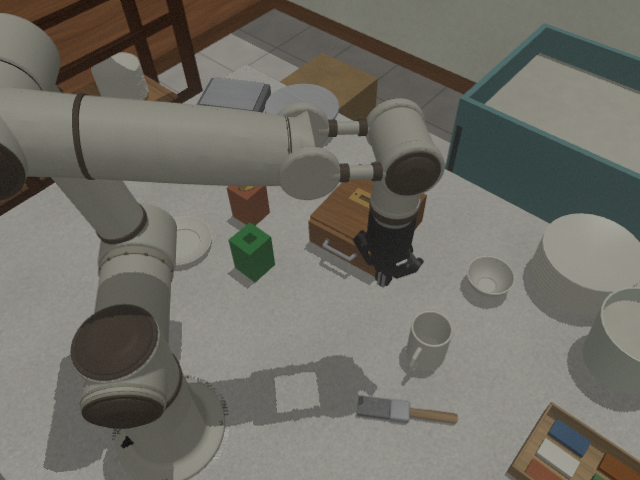

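View pics/top11.png

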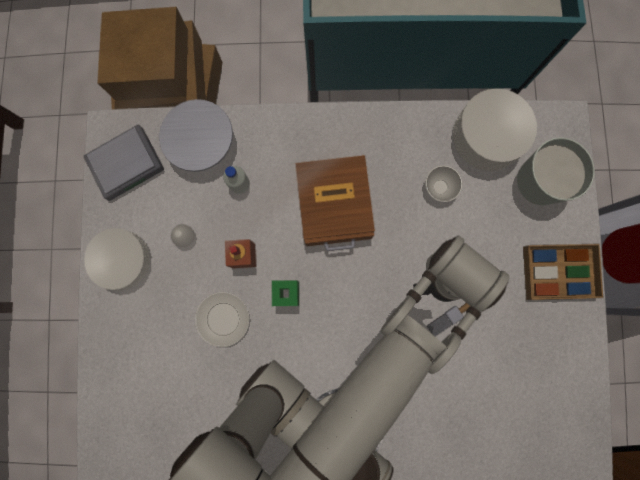

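The top view shows the drawer flush: cabinet plus panel measures 232 mm, which is 220 + 12. The rod is standing in its stand at (236,251), and everything else is where it was. The arm is clear.

```bash
python3 -c "
from bench import ticket
print(ticket.sign_off())"
```

```text
the job is handed in; nothing more can be done
None
```

The catch is released, the drawer is pushed fully shut, and the rod is standing in its stand again. I handed the job in at about 32 s of the 54 s allowed.

- **Catch:** I found the tab on the first probe, at the slot's middle. Pressing it took about 6 N, and the rod stopped going down roughly 12 mm below the tab's starting height, which is full travel.
- **Rod:** I lowered it back into the terracotta stand at the same height I took it from, and the last top view shows it upright.
- **Drawer:** Pushed home, it stopped moving and resisted with 23 N. In the top view the cabinet plus drawer front measures 232 mm, as it should when shut.
- **Other pieces:** They look unmoved in the last pictures by eye, though the arm hid part of the brush and jug in the top view. The green block was not touched.

Three things did not go as expected or could not be checked:
- **Camera disagreement:** The two cameras differed by 3 to 6 mm. I lined up the rod using the offset between its tip and the slot as seen in each camera.
- **Push point:** The fingertips passed just over the bar handle and pushed on the drawer's front panel instead.
- **Cup:** It can't be seen in the shut drawer. It was upright when last visible, just before I began to push, and the push was slow.

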